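# Start the press-to-run coffee grinder

### The arm

A 7-joint arm with a two-finger parallel gripper is mounted at the origin on a cart in front of the work surface, level with it; the furniture and walls round the work are solid. World frame = base frame: x ahead of the robot, y to its left, z up, the work surface at z = 0. Lengths are in mm, angles in rad, forces in N, time in s.
With the tool pointing down it reaches from about 400 to 875 mm from the base axis. Payload 4.4 kg.
Tool frame: the origin (TCP) lies between the finger pads, 19 mm behind the fingertips; this is the grasp point; z points along the fingers, y is the line along which they close (so a half turn about z gives the same grasp; the last joint's range is limited). The gripper opens to 85 mm and grips with 20 to 120 N. Pads are 22 mm wide; open, the fingers measure 114 mm over their backs; the gripper's body (76 mm by 85 mm) begins 54 mm behind the grasp point. The pads swing forward as they close: fully open they stand 13 mm farther back than shut.
Start: joints at [1.214, 0.628, 0.038, 1.517, -0.027, 0.996, -0.02], TCP at [186.394, -622.716, 250.013] pointing down, gripper open.
Joint ranges: [-3.06, 3.06], [-0.37, 2.12], [-1.25, 1.32], [0.18, 2.47], [-1.1, 4.24], [0.23, 1.98], [-2.94, 2.94]. Speed limits (rad/s): [2.57, 2.57, 3.14, 3.14, 3.14, 3.14, 3.14].

### API

Orientations are given as [roll, pitch, yaw] about the fixed x, y, z axes, in that order (R = Rz(yaw) Ry(pitch) Rx(roll)).
In Python, from cell import read_state, get_image, camera_info, finish_job gives the robot as it stands.
- The arm moves only by the tool play_rows, never from a script. Its argument "deltas" is one flat list of numbers, 7 for each row, row after row: the shift along the tool's x, y, z in mm, then the turn, a rotation vector about the tool's x, y, z in rad, then the opening, from 0 (shut) to 1 (fully open). In form: [dx, dy, dz, ax, ay, az, grip, dx, dy, dz, ax, ay, az, grip, ...]. A call has 1 to 10 rows; each row is the pose to reach, as a shift and turn from the pose commanded when the call began, along the tool's axes at that moment; what a row does not reach only later rows make up. A row lasts 1/8 s, in which the tool goes at most 62.5 mm and 10.7 degrees, less where a joint would pass 70% of its speed; a pose out of reach is approached as far as the arm can. A call with a gripper value outside its range is refused whole. The fingers move at their own pace and stop on an object; the grip force is fixed at half the most. Time passes only in rows, so rows that repeat a pose let the fingers close. It gives the time, the measured TCP pose, the force, the opening and the grip force at its end, in the units of the state.
- read_state(): the state, without advancing time (a new reading comes with each control period).
- get_image(name): name is "side" or "top"; returns the picture (480x640x3 uint8, red, green, blue); there is no depth.
- camera_info(name): a dict with "fx", "fy", "cx", "cy" (pixels), "distortion" ([k1, k2, p1, p2, k3] as OpenCV has them; the pictures are not rectified), "T" (4x4, takes a point from camera to world coordinates). Camera axes: x right, y down, z forward; pixel columns grow to the right and rows downward; lengths in mm; the calibration is good to about 2 mm. A picture is of the moment at which its call begins. camera_info takes no time and is no camera call.
- finish_job(): hands the job in; it is judged then, once.
The state is a dict: "clock": time; "qpos": joint angles; "qd": joint speeds; "tau": joint torques, N m; "eef_pos": TCP position; "tool_rot": TCP orientation; "force": force on the tool from outside, world axes, zero at the start; "torque": the same for the moment, N m; "width": finger opening in mm; "gripper_force": force on a finger pad.
Only numpy, scipy, OpenCV 4.12 (cv2) and the standard library are available. Lean on these libraries where they do the work, as an engineer would, in place of code of your own. Each camera call takes 0.05 s, during which the arm holds its last target. There are 200 camera calls.

### The job

Set the coffee grinder going for a fine grind: switch it on with the green key, then choose the fine grind with the white key, pressing each right down and letting it come up again, without pressing the orange coarse key. Then take the lid by its knob, set it over the grinder's bowl, press it straight down until it clicks, and keep pressing after the click so that the red start ring stays pushed down: the grinder runs only while the lid is held down, so the program finishes with the gripper on the lid, still pressing. Leave the other things on the sideboard where they are.

Things in the scene. Friction and masses are not known exactly. Their poses are not given: they have to be found in the camera images.
- grinder: black electric coffee grinder, fixed. Plinth 150 x 138 mm, 38 mm high; origin on its underside, straight below the bowl axis; own z up, own x from the keys towards the bowl. Round black housing on the bowl axis, 91 mm wide at its top (106 at its foot), 88 mm high. Key centres in own x, y (mm): green -71, +34; white -71, 0; orange -71, -34. All heights are above the sideboard.
- bowl_mouth (a point): centre of the mouth of the steel bowl collar that rises from the housing, on the bowl axis, 118 mm high. The collar is 59 mm across up to 111 mm high, then tapers to 47 mm at its mouth. Four small grey sprung catches stick out 4 mm from it all round at 104.5 mm. Roasted beans lie inside.
- key_power_top (a point): centre of the top of the green power key, a round key 22 mm across, 45.5 mm above the sideboard when up (6 mm above its plate)
- key_power (a joint): travel of the green key in m: 0 up, 0.004 fully down; spring, 1.5 N to start it and 4.5 N fully down; it comes up by itself
- key_fine_top (a point): centre of the top of the white fine-grind key (nine small dots on it); same size and height as the green key
- key_fine (a joint): travel of the white key in m, as for the green key
- key_coarse_top (a point): centre of the top of the orange coarse-grind key (three big dots on it); same size and height as the green key; not to be pressed
- key_coarse (a joint): travel of the orange key in m, as for the green key
- lid: loose grinder lid, 60 to 130 g, upright on the sideboard at the left: clear skirt 76 mm across, open below, black top 40 mm above its rim, round black ribbed knob 32 mm across from 40 to 70 mm above the rim. Origin at the centre of its rim (underside), own z up, turned any way about z. A bead inside the rim narrows it to 62 mm (1.5 mm clear of the collar all round).
- lid_knob (a point): point on the lid's axis in the knob, 62 mm above the rim: a good TCP height to pinch the knob, fingertips just clear of the lid's top. As the lid goes on, its rim meets the catches about 108 mm above the sideboard; pushing past takes 10 to 20 N; the click and force drop come between 107 and 102 mm; below 98 mm the rim pushes the start ring; 93 mm is the bottom
- start_ring (a joint): travel of the red start ring round the collar in m: 0 up (its top 98 mm above the sideboard), 0.005 at the bottom; spring, about 3 N to start it and 8 N at the bottom; it counts as held down beyond 0.003. Only a lid that has clicked home can reach it.
- mug_down: small white mug with blue flowers, standing upside down at the back, 62 x 88 x 50 mm; origin on its underside; leave it alone
- mug_up: small white mug with blue flowers, upright at the back, 62 x 88 x 50 mm; origin on its underside; leave it alone
- pod_tin: dark green square tin, 72 x 68 x 101 mm, at the back; origin on its underside; leave it alone
- candle: candle in a clear glass, 76 mm across, 90 mm high, at the back; origin on its underside; leave it alone
- teaspoon: steel teaspoon 130 mm long, lying in front of the books; leave it alone
Mind the look-alikes: they are no part of the job. What is shaped like the lid but purple or turquoise is not meant.

How it is judged:
By the outcome, as a careful person would: the job done as asked, in the order asked, and still so for the second after the job is handed in, while the arm keeps its last pose, push and grip.
It also fails if it takes over 72 s, if anything falls off the work surface, if the arm or the gripper's body presses on something with over 40 N, if the wrist force passes 120 N, or if a joint passes its speed limit or range.

## Working session

There is one attempt and no reset: what is moved stays moved. The work goes in short steps, Python scripts to look and compute and a tool call to move; the robot and the scene stay as the last step left them, time stands still between calls to the robot, and variables do not carry over. Pictures are saved under pics/ and viewed, at most 10 in all, crops included, and the job is handed in when it is done.

Besides the shell and the picture viewer there is one more tool, called after "Request:" as name(argument=value, ...), one argument or row to a line, values as JSON. play_rows: Moves the arm, as the interface text tells. Its arguments: {"type":"object","properties":{"deltas":{"type":"array"}},"required":["deltas"]}

```bash
mkdir -p pics; ls; python3 - <<'E'
from cell import *
import cv2,json
for n in("side","top"):
    cv2.imwrite(f"pics/{n}0.png",get_image(n)[:,:,::-1]); i=camera_info(n); print(n,i)
s=read_state();print(s)
E
```

```text
pics
side {'fx': 488.16860830281666, 'fy': 488.16860830281666, 'cx': 309.5713351800066, 'cy': 240.25277485827476, 'distortion': array([-0.02010532,  0.        ,  0.        ,  0.        ,  0.        ]), 'T': array([[ 9.93418294e-01,  9.18436503e-02, -6.84458724e-02,
         6.21664858e+02],
       [ 1.14506659e-01, -7.81250468e-01,  6.13625237e-01,
        -5.36515636e+02],
       [ 2.88421189e-03, -6.17424044e-01, -7.86625216e-01,
         8.56442002e+02],
       [ 0.00000000e+00,  0.00000000e+00,  0.00000000e+00,
         1.00000000e+00]])}
top {'fx': 617.2334049028192, 'fy': 617.2334049028192, 'cx': 329.3522528244887, 'cy': 240.21076369495606, 'distortion': array([-0.0158431,  0.       ,  0.       ,  0.       ,  0.       ]), 'T': array([[-4.28673672e-01, -7.47962849e-01,  5.06744965e-01,
        -2.32968866e+02],
       [-9.03458994e-01,  3.54363093e-01, -2.41223226e-01,
         4.16463902e+02],
       [ 8.54297840e-04, -5.61229342e-01, -8.27659892e-01,
         1.39011080e+03],
       [ 0.00000000e+00,  0.00000000e+00,  0.00000000e+00,
         1.00000000e+00]])}
{'clock': 0.1, 'qpos': array([ 1.21421464,  0.62927475,  0.03844133,  1.51825795, -0.02702454,
        0.99630423, -0.02002887]), 'qd': array([-0.00039036, -0.00273808,  0.00134535, -0.00264225, -0.00040771,
       -0.00090926,  0.00033593]), 'tau': array([ 2.91544507e-03, -5.64534938e+01,  1.23044439e+00, -1.93973762e+01,
        1.13161089e-02,  5.40777342e-03, -3.25535737e-06]), 'eef_pos': array([ 186.24296596, -622.19730662,  249.17047919]), 'tool_rot': array([-3.13986586e+00, -4.13170840e-06,  2.90742463e-01]), 'force': array([ 0.68670738,  0.2434449 , -0.21197668]), 'torque': array([ 0.01248881,  0.0142149 , -0.03302959]), 'gripper_force': 0.0, 'width': 85.16759006260246}
```

View pics/side0.png

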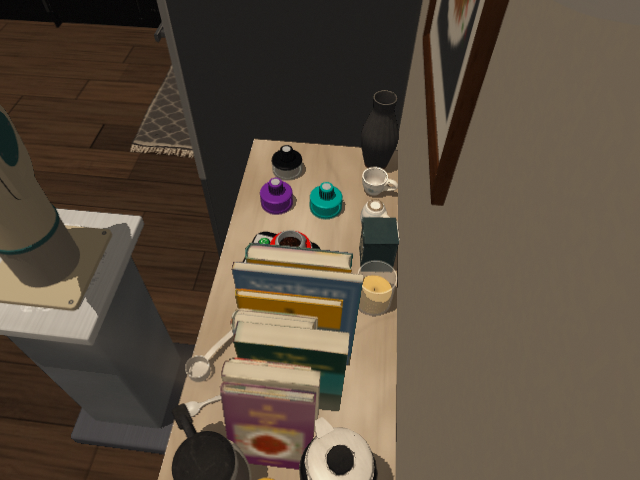

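View pics/top0.png

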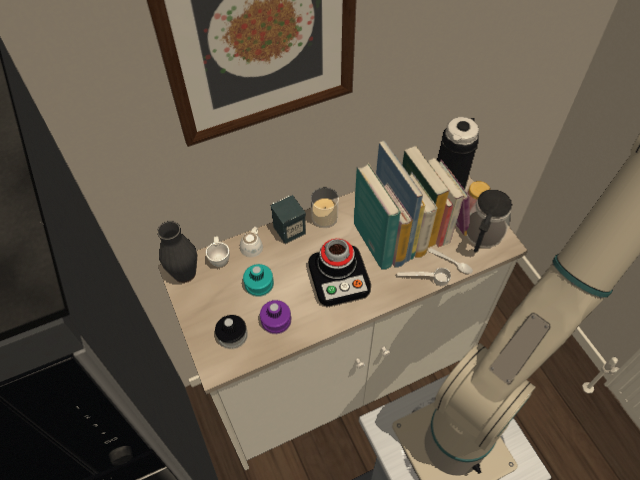

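Side view: black lid about (287,160), purple look-alike (276,195), turquoise look-alike (326,198), grinder half hidden behind the books at about (290,242). Top view: black-topped clear lid (231,331), purple (276,316), turquoise (258,279). The keys are green (332,290), white (345,287) and orange (358,284), and the bowl is near (338,250). Of the three lid shapes I choose the black one with the clear skirt at (231,331), and check it in a close crop.

```bash
cat > h.py <<'E'
import numpy as np, cv2
from cell import *
def ray(n,px):
    i=camera_info(n);K=np.array([[i["fx"],0,i["cx"]],[0,i["fy"],i["cy"]],[0,0,1]])
    u=cv2.undistortPoints(np.array([[px]],float),K,np.array(i["distortion"]))[0,0]
    return i["T"][:3,3],i["T"][:3,:3]@[u[0],u[1],1]
def onz(n,px,z):
    o,d=ray(n,px); return (o+d*(z-o[2])/d[2])[:2].round(1)
def proj(n,p):
    i=camera_info(n);K=np.array([[i["fx"],0,i["cx"]],[0,i["fy"],i["cy"]],[0,0,1]])
    T=np.linalg.inv(i["T"]);return cv2.projectPoints(np.array([p],float),cv2.Rodrigues(T[:3,:3])[0],T[:3,3],K,np.array(i["distortion"]))[0][0,0].round(1)
def blobs(im,lo,hi,box,amin=8):
    x0,y0,x1,y1=box;h=cv2.cvtColor(im[y0:y1,x0:x1],cv2.COLOR_RGB2HSV)
    n,l,s,c=cv2.connectedComponentsWithStats(cv2.inRange(h,lo,hi))
    return [(s[k,4],(c[k]+[x0,y0]).round(1),s[k,:4]+[x0,y0,0,0]) for k in range(1,n) if s[k,4]>=amin]
E
python3 - <<'E'
from h import *
t=cv2.imread("pics/top0.png")[:,:,::-1].copy()
s=cv2.imread("pics/side0.png")[:,:,::-1].copy()
b=(320,275,370,300)
for nm,lo,hi in(("green",(45,80,60),(85,255,255)),("white",(0,0,170),(180,50,255)),("orange",(5,150,120),(20,255,255))):
    for a,c,q in blobs(t,lo,hi,b): print(nm,a,c,q,onz("top",c,45.5))
for nm,im,lo,hi,bx,z in (("ringtop",t,(0,150,80),(4,255,255),(315,230,360,280),98),("lidtop",t,(0,0,0),(180,255,45),(210,310,252,350),50),("lidside",s,(0,0,0),(180,255,45),(268,140,308,185),50)):
    for a,c,q in blobs(im,lo,hi,bx): print(nm,a,c,q,onz("side" if "side" in nm else "top",c,z))
a=cv2.resize(t[300:360,200:300],(600,360),interpolation=2);b=cv2.resize(t[232:306,300:380],(400,370),interpolation=2)[:360]
c=cv2.resize(s[140:185,258:318],(400,300),interpolation=2)
o=np.zeros((600,800,3),np.uint8);o[:300,:400]=cv2.resize(a,(400,240),interpolation=2).repeat(1,0)[0:240].__class__ and cv2.copyMakeBorder(cv2.resize(a,(400,240)),0,60,0,0,0)
o[:360,400:]=b;o[300:,:400]=c
cv2.imwrite("pics/crop.png",o[:,:,::-1])
E
```

```text
green 52 [331.1 289.4] [327 286   9   8] [454.3  84.3]
white 408 [343.9 287.3] [322 276  45  24] [446.   52.7]
orange 47 [357.2 283.1] [353 280   9   7] [442.6  17.2]
ringtop 231 [336.6 255.9] [321 240  32  26] [507.8  43.8]
lidtop 598 [230.1 329.4] [215 315  31  28] [456.4 350.7]
lidside 36 [297.5 140.3] [284 140  24   2] [485.  405.2]
lidside 499 [286.6 159.6] [272 146  30  25] [468.1 332. ]
```

View pics/crop.png

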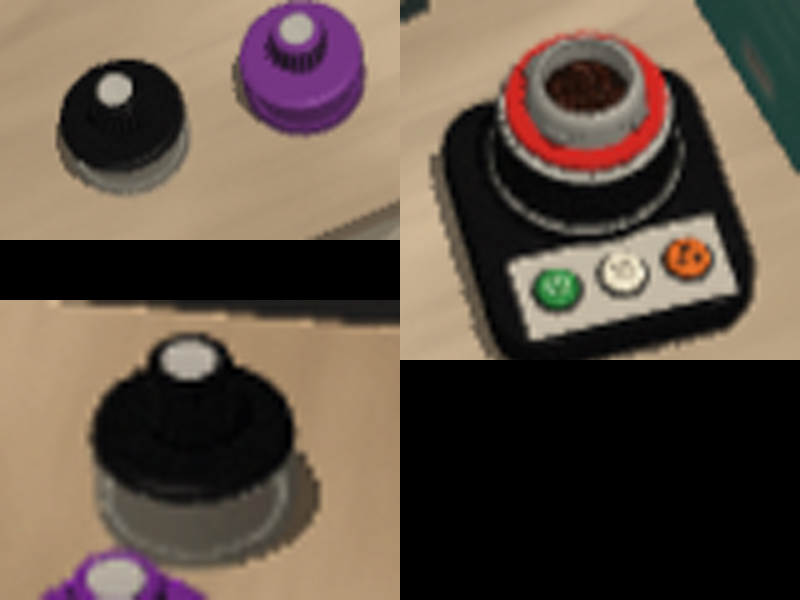

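The crop confirms that the lid at top (228,322) / side (286,149) is black with a clear skirt; its light knob cap is a good target. Grinder keys: green (331.4,289.4), white (344.6,286.2), orange (357.8,283.6); bowl mouth (337.4,248.6).

```bash
python3 - <<'E'
from h import *
t=cv2.imread("pics/top0.png")[:,:,::-1].copy()
s=cv2.imread("pics/side0.png")[:,:,::-1].copy()
for n,im,bx in(("top",t,(222,315,236,329)),("side",s,(278,143,296,155))):
    for a,c,q in blobs(im,(0,0,110),(180,90,255),bx,4): print(n,a,c,q,onz(n,c,70))
h=cv2.cvtColor(t,cv2.COLOR_RGB2HSV); 
# red ring outer contour, hull ellipse
m=cv2.inRange(h,(0,150,80),(4,255,255))|cv2.inRange(h,(175,150,80),(180,255,255));m[:230]=0;m[280:]=0;m[:,:312]=0;m[:,362:]=0
e=cv2.fitEllipse(cv2.convexHull(cv2.findNonZero(m)));print(e,"ring@98",onz("top",e[0],98))
P={"g":(331.3,289.4),"w":(344.6,286.2),"o":(357.5,283.3)}
W={k:onz("top",v,45.5) for k,v in P.items()};bm=onz("top",(337.4,248.6),118);print(W,bm)
# side view: red ring visible? mouth in side
A=np.array([[-71,34],[-71,0],[-71,-34],[0,0]],float);B=np.array([W["g"],W["w"],W["o"],bm])
ac,bc=A-A.mean(0),B-B.mean(0);th=np.arctan2((ac[:,0]*bc[:,1]-ac[:,1]*bc[:,0]).sum(),(ac*bc).sum())
R=np.array([[np.cos(th),-np.sin(th)],[np.sin(th),np.cos(th)]]);T=B.mean(0)-R@A.mean(0)
print(th,T,(A@R.T+T).round(1),(B-(A@R.T+T)).round(1))
for z in(45.5,118):print(proj("side",[*((A@R.T+T)[0 if z<50 else 3]),z]))
cv2.imwrite("pics/sc.png",cv2.resize(s[222:260,240:340],(800,304),interpolation=2)[:,:,::-1])
E
```

```text
top 7 [223.6 315.3] [222 315   5   2] [487.7 352.9]
top 51 [228.4 321.8] [225 318   8   8] [466.5 348.4]
side 5 [279.4 143.8] [278 143   4   3] [446.5 363.9]
side 36 [285.8 148.5] [282 146   8   6] [464.4 348.9]
((336.76739501953125, 251.88131713867188), (26.993040084838867, 32.25544357299805), 88.6788330078125) ring@98 [518.4  38.2]
{'g': array([454.1,  83.8]), 'w': array([448.1,  49.7]), 'o': array([441.8,  16.7])} [514.8  38.5]
-0.17530356833651317 [517.13387132  37.88782398] [[453.2  83.7]
 [447.2  50.3]
 [441.3  16.8]
 [517.1  37.9]] [[ 0.9  0.1]
 [ 0.9 -0.6]
 [ 0.5 -0.1]
 [-2.3  0.6]]
[262.8 240.6]
[288.7 239. ]
```

View pics/sc.png

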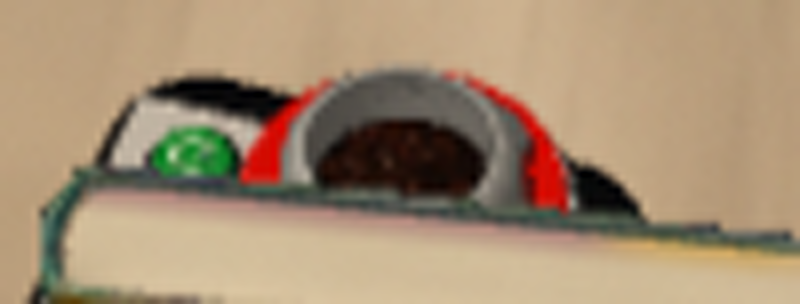

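Side crop: the mouth is centred near (290,239) and green near (264,241), 1–1.5 px right of the top-view prediction. I average the two: bowl about (518.5,38), green (454,84), white (448,50), lid (465.5,348.6). Next I check the book edge and purple lid clearances, then write a row helper.

```bash
cat >> h.py <<'E'
def rows(targets,cur):  # cur & targets: x,y,z,yaw (tool down), grip -> tool deltas
    x,y,z,w=cur[:4];c,s=np.cos(w),np.sin(w)
    for t in targets:
        d=np.array(t[:3])-[x,y,z]
        print([round(float(v),2) for v in (d[0]*c+d[1]*s,d[0]*s-d[1]*c,-d[2],0,0,-(t[3]-w),t[4])])
E
python3 - <<'E'
from h import *
print("purple",onz("top",(274.5,308.5),70),"turq",onz("top",(257,271),70))
print("book base",onz("top",(382,267),0),onz("top",(358,233),0),"side booktop",onz("side",(248,247),180),onz("side",(352,256),180), onz("top",(357,168),180),onz("top",(396,195),180))
print("spoon",onz("top",(400,275),0))
rows([(186,-623,450,.29,0)]+[(250+ k*0,-420,450,.29,0) for k in (1,)],(186.4,-622.7,250,.29))
E
```

```text
purple [452.5 235.9] turq [568.7 235. ]
book base [481.2 -77.8] [606.1 -69.9] side booktop [458.  -36.2] [639.2 -34.5] [680.3 -96.8] [ 559.8 -144.8]
spoon [ 439.3 -108.8]
[-0.47, 0.17, -200.0, 0.0, 0.0, -0.0, 0.0]
[118.91, -176.05, -200.0, 0.0, 0.0, -0.0, 0.0]
```

Request:
play_rows(
  deltas=[0,0,-60,0,0,0,0,0,0,-120,0,0,0,0,0,0,-180,0,0,0,0,0,0,-220,0,0,0,0,0,0,-220,0,0,0,0],
)

```text
clock: 0.72
eef_pos: [186.6, -623.8, 473.6]
tool_rot: [3.135, -0.0, 0.291]
force: [-1.3, -0.1, -0.8]
width: 0.2
gripper_force: 0.0
```

```bash
python3 - <<'E'
from h import *
rows([(186+144*k/8,-623+303*k/8,470,.29+.165*k,0) for k in range(1,9)],(186.4,-622.7,470,.2907))
print()
rows([(330+120*k/9,-320+380*k/9,470-150*max(0,k-6)/3,.29+1.32+.151*k,0) for k in range(1,10)],(330,-320,470,1.61))
E
```

```text
[27.63, -30.95, -0.0, 0.0, 0.0, -0.16, 0.0]
[55.73, -62.08, -0.0, 0.0, 0.0, -0.33, 0.0]
[83.83, -93.21, -0.0, 0.0, 0.0, -0.49, 0.0]
[111.93, -124.33, -0.0, 0.0, 0.0, -0.66, 0.0]
[140.03, -155.46, -0.0, 0.0, 0.0, -0.82, 0.0]
[168.13, -186.59, -0.0, 0.0, 0.0, -0.99, 0.0]
[196.24, -217.71, -0.0, 0.0, 0.0, -1.15, 0.0]
[224.34, -248.84, -0.0, 0.0, 0.0, -1.32, 0.0]

[41.67, 14.98, -0.0, 0.0, 0.0, -0.15, 0.0]
[83.33, 29.96, -0.0, 0.0, 0.0, -0.3, 0.0]
[125.0, 44.93, -0.0, 0.0, 0.0, -0.45, 0.0]
[166.67, 59.91, -0.0, 0.0, 0.0, -0.6, 0.0]
[208.34, 74.89, -0.0, 0.0, 0.0, -0.76, 0.0]
[250.0, 89.87, -0.0, 0.0, 0.0, -0.91, 0.0]
[291.67, 104.85, 50.0, 0.0, 0.0, -1.06, 0.0]
[333.34, 119.82, 100.0, 0.0, 0.0, -1.21, 0.0]
[375.0, 134.8, 150.0, 0.0, 0.0, -1.36, 0.0]
```

Request:
play_rows(
  deltas=[28,-31,0,0,0,-0.165,0,56,-62,0,0,0,-0.33,0,84,-93,0,0,0,-0.495,0,112,-124,0,0,0,-0.66,0,140,-155,0,0,0,-0.825,0,168,-187,0,0,0,-0.99,0,196,-218,0,0,0,-1.155,0,224,-249,0,0,0,-1.32,0,224,-249,0,0,0,-1.32,0],
)

```text
clock: 1.85
eef_pos: [330.8, -316.5, 469.2]
tool_rot: [-3.141, -0.002, 1.618]
force: [-0.3, -0.4, -0.2]
width: 0.1
gripper_force: 0.0
```

```bash
python3 -c "
from h import *
print(read_state())"
```

```text
{'clock': 1.85, 'qpos': array([ 0.97167622,  0.1646889 , -0.32480117,  1.64331539,  0.05229019,
        1.34426931,  0.68605281]), 'qd': array([ 0.03125446,  0.02063019,  0.07714733, -0.02749019,  0.03743392,
       -0.00243698, -0.02217278]), 'tau': array([ -1.09811895, -32.74730444,  -2.13304773, -22.17157602,
        -0.30847259,   0.08294844,   0.20277003]), 'eef_pos': array([ 330.7742199 , -316.50631457,  469.16358667]), 'tool_rot': array([-3.14102090e+00, -2.29240957e-03,  1.61772875e+00]), 'force': array([-0.3449103 , -0.39000367, -0.24811955]), 'torque': array([-0.00764554,  0.03526874,  0.01031649]), 'gripper_force': 0.0, 'width': 0.127355435813625}
```

Request:
play_rows(
  deltas=[42,15,0,0,0,-0.15,0,83,30,0,0,0,-0.3,0,125,45,0,0,0,-0.45,0,167,60,0,0,0,-0.6,0,208,75,0,0,0,-0.75,0,250,90,0,0,0,-0.9,0,292,105,50,0,0,-1.05,0,333,120,100,0,0,-1.2,0,375,135,150,0,0,-1.355,0,375,135,150,0,0,-1.355,0],
)

```text
clock: 3.1
eef_pos: [447.8, 61.3, 316.6]
tool_rot: [-3.141, -0.007, 2.969]
force: [0.0, -0.6, -0.1]
width: 0.5
gripper_force: 0.0
```

```bash
python3 - <<'E'
from h import *
s=read_state();print(s["eef_pos"],s["tool_rot"],s["qpos"],s["force"])
p=s["eef_pos"];w=s["tool_rot"][2];g=np.array([np.cos(-.175),np.sin(-.175)])
G=np.array([454,83.8])-4*g;F=np.array([448,50.2])-4*g;print(G,F)
rows([(*G,120,2.966,0),(*G,70,2.966,0)],(*p,w))
E
```

```text
[447.82446389  61.28188833 316.6375854 ] [-3.14149788 -0.00686821  2.96875872] [ 0.38230318  0.33739245 -0.76537993  1.93026648  0.27428896  0.98733946
  0.88863722] [ 0.04618626 -0.62866908 -0.14329471]
[450.06109384  84.49643255] [444.06109384  50.89643255]
[1.79, 23.25, 196.64, 0.0, 0.0, 0.0, 0.0]
[1.79, 23.25, 246.64, 0.0, 0.0, 0.0, 0.0]
```

Request:
play_rows(
  deltas=[2,23,50,0,0,0,0,2,23,100,0,0,0,0,2,23,150,0,0,0,0,2,23,200,0,0,0,0,2,23,230,0,0,0,0,2,23,242,0,0,0,0,2,23,242,0,0,0,0],
)

```text
clock: 3.98
eef_pos: [451.9, 82.4, 78.0]
tool_rot: [-3.141, 0.0, 2.964]
force: [0.1, 0.0, 0.3]
width: 0.2
gripper_force: 0.0
```

```bash
python3 - <<'E'
from h import *
s=read_state();print(s["eef_pos"],s["tool_rot"],s["force"])
t=get_image("top");cv2.imwrite("pics/k1.png",cv2.resize(t[210:310,280:400],(720,600),interpolation=2)[:,:,::-1])
p=s["eef_pos"];print(proj("top",[p[0],p[1],p[2]-19]))
E
```

```text
[451.88417615  82.42579134  77.99422818] [-3.14063429e+00  7.19795650e-05  2.96429243e+00] [0.09770281 0.01506755 0.31443688]
[332.2 287.2]
```

View pics/k1.png

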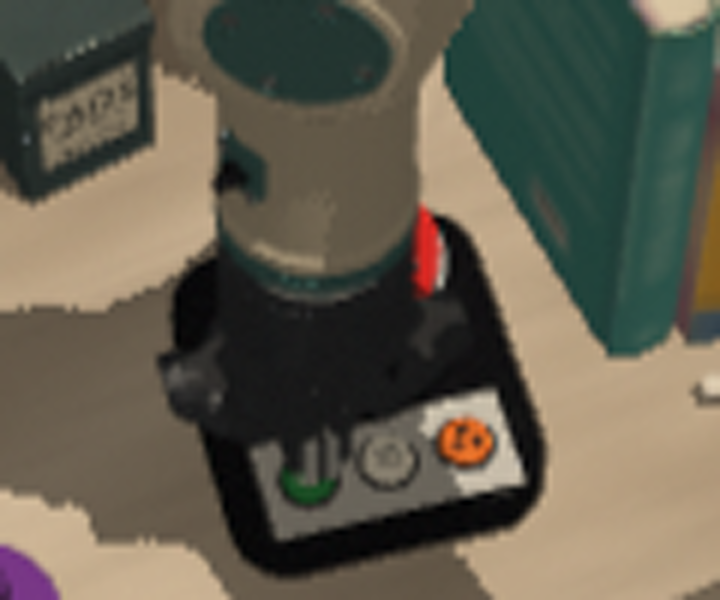

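The fingertips (crop 318,470) are over the green key, with about 1–2 mm to shift; the orange and white keys are clear. Pressing now.

Request:
play_rows(
  deltas=[2,2,6,0,0,0,0,2,2,11,0,0,0,0,2,2,14,0,0,0,0,2,2,16,0,0,0,0,2,2,18,0,0,0,0,2,2,19,0,0,0,0,2,2,19,0,0,0,0],
)

```text
clock: 4.9
eef_pos: [450.1, 85.5, 60.0]
tool_rot: [-3.141, 0.001, 2.966]
force: [-2.1, -0.9, 14.8]
width: -0.2
gripper_force: 7.7
```

Request:
play_rows(
  deltas=[0,0,-8,0,0,0,0,0,0,-22,0,0,0,0,0,-17,-22,0,0,0,0,0,-35,-22,0,0,0,0,0,-35,-22,0,0,0,0],
)

```text
clock: 5.52
eef_pos: [442.7, 48.1, 80.4]
tool_rot: [-3.139, -0.002, 2.962]
force: [0.4, 0.1, 0.5]
width: -0.1
gripper_force: 0.0
```

```bash
python3 - <<'E'
from h import *
s=read_state();print(s["eef_pos"],s["tool_rot"],s["force"])
t=get_image("top");cv2.imwrite("pics/k2.png",cv2.resize(t[260:310,310:380],(700,500),interpolation=2)[:,:,::-1])
E
```

```text
[442.70297149  48.12448187  80.41620599] [-3.13922979e+00 -1.85695591e-03  2.96193212e+00] [0.41932021 0.14308052 0.4630106 ]
```

View pics/k2.png

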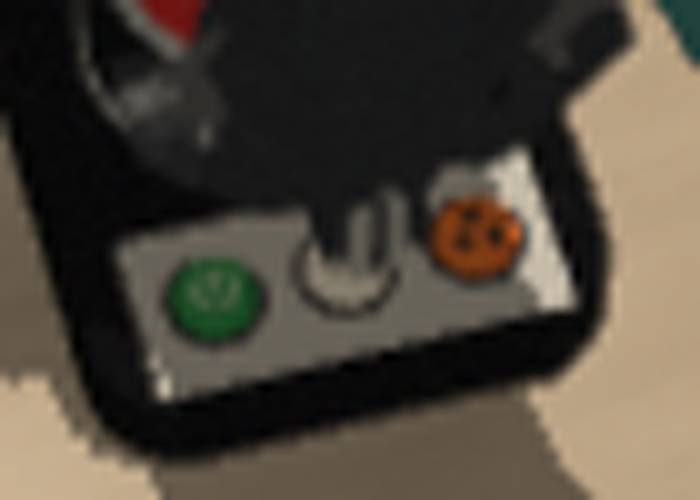

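White key (345,270) with the tips at (365,265), so about 2–3 mm towards green is needed.

Request:
play_rows(
  deltas=[0,2,6,0,0,0,0,0,2,13,0,0,0,0,0,2,17,0,0,0,0,0,2,19,0,0,0,0,0,2,21,0,0,0,0,0,2,22,0,0,0,0,0,2,22,0,0,0,0],
)

```text
clock: 6.45
eef_pos: [444.0, 53.4, 60.0]
tool_rot: [3.141, 0.001, 2.967]
force: [-3.2, 1.4, 16.1]
width: 0.0
gripper_force: 7.7
```

Request:
play_rows(
  deltas=[0,0,-20,0,0,0,0,0,0,-70,0,0,0,0,0,0,-120,0,0,0,0,5,50,-150,0,0,0,0.8,10,100,-150,0,0,0,0.8,15,150,-150,0,0,0,0.8,20,200,-150,0,0,0,0.8,25,250,-150,0,0,0,0.8,30,295,-130,0,0,0,0.8,30,295,-110,0,0,0,0.8],
)

```text
clock: 7.7
eef_pos: [465.3, 353.5, 168.8]
tool_rot: [3.137, -0.0, 2.971]
force: [0.2, -0.6, -0.4]
width: 68.1
gripper_force: 0.0
```

```bash
python3 - <<'E'
from h import *
s=read_state();print(s["eef_pos"],s["tool_rot"],s["qpos"],s["width"])
t=get_image("top");q=get_image("side")
b=(320,275,370,300)
cv2.imwrite("pics/l1.png",np.hstack([cv2.resize(t[270:350,190:270],(400,400),interpolation=2),cv2.resize(q[110:190,245:325],(400,400),interpolation=2)])[:,:,::-1])
p=s["eef_pos"];rows([(465.5,348.6,90,2.966,.8),(465.5,348.6,62,2.966,.8)],(*p,s["tool_rot"][2]))
E
```

```text
[465.31694567 353.54723311 168.7557676 ] [ 3.13732837e+00 -3.25282227e-05  2.97057294e+00] [-0.31369844  0.70270196 -0.61688979  1.77683527  0.52803326  0.8295585
  0.21624918] 68.12457613931396
[-1.02, -4.84, 78.76, 0.0, 0.0, 0.0, 0.8]
[-1.02, -4.84, 106.76, 0.0, 0.0, 0.0, 0.8]
```

View pics/l1.png

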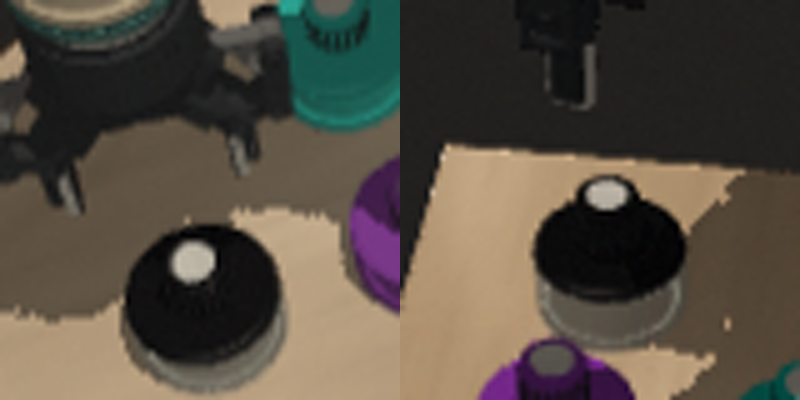

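The open fingers (side 280,130; top about 203–238,305) straddle the knob axis. I descend part way, then read the settled pose.

Request:
play_rows(
  deltas=[0,0,30,0,0,0,0.8,0,0,60,0,0,0,0.8,0,0,75,0,0,0,0.8,0,0,75,0,0,0,0.8],
)

```text
clock: 8.3
eef_pos: [466.2, 347.9, 93.7]
tool_rot: [-3.14, -0.001, 2.965]
force: [0.5, 0.4, -0.2]
width: 68.1
gripper_force: 0.0
```

```bash
python3 - <<'E'
from h import *
s=read_state();print(s["eef_pos"],s["tool_rot"],s["width"],s["force"])
t=get_image("top");q=get_image("side")
cv2.imwrite("pics/l2.png",np.hstack([cv2.resize(t[290:360,195:265],(400,400),interpolation=2),cv2.resize(q[120:190,250:320],(400,400),interpolation=2)])[:,:,::-1])
p=s["eef_pos"];rows([(465.5,348.6,62,2.966,.8)],(*p,s["tool_rot"][2]))
E
```

```text
[466.22420095 347.90315761  93.71429455] [-3.14034513e+00 -5.97584286e-04  2.96510582e+00] 68.10863630243486 [ 0.53737509  0.40429235 -0.23993543]
[0.84, 0.56, 31.71, 0.0, 0.0, -0.0, 0.8]
```

View pics/l2.png

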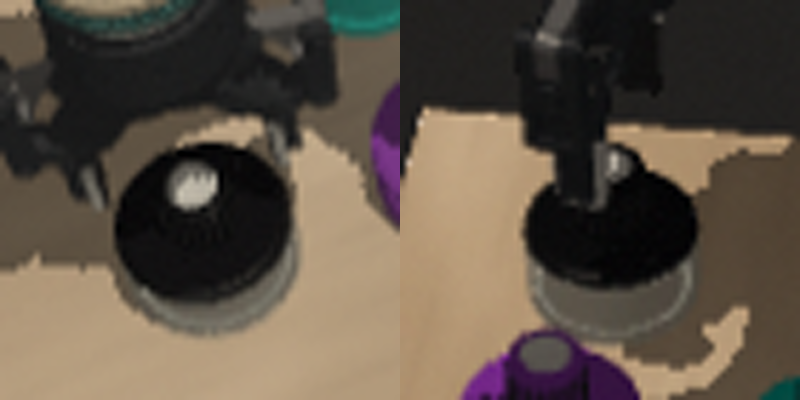

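```bash
python3 - <<'E'
from h import *
for y,z in((306.5,83),(314,83)): print(proj("side",[466.2+(y-348)*.177,y,z]))
print(proj("side",[466,348.5,70]),proj("side",[465.5,348.6,0]))
E
```

```text
[280.6 156.1]
[281.7 154. ]
[286.5 148.7] [287.2 169.9]
```

The finger pixel (281.5,156) matches its projection, and the cap matches (466,348.5), so we are aligned. Descend and grip.

Request:
play_rows(
  deltas=[0.5,0.5,16,0,0,0,0.8,0.5,0.5,28,0,0,0,0.8,0.5,0.5,31,0,0,0,0.8,0.5,0.5,31,0,0,0,0.2,0.5,0.5,31,0,0,0,0.2,0.5,0.5,31,0,0,0,0,0.5,0.5,31,0,0,0,0,0.5,0.5,31,0,0,0,0],
)

```text
clock: 9.4
eef_pos: [466.1, 349.7, 63.5]
tool_rot: [3.141, 0.001, 2.966]
force: [-0.5, 0.4, 5.0]
width: 30.2
gripper_force: 59.5
```

Request:
play_rows(
  deltas=[0,0,-20,0,0,0,0,0,0,-70,0,0,0,0,0,0,-120,0,0,0,0,0,0,-165,0,0,0,0,-15,-43,-165,0,0,0,0,-32,-90,-165,0,0,0,0,-50,-140,-165,0,0,0,0,-68,-190,-165,0,0,0,0,-86,-240,-165,0,0,0,0,-106,-297,-165,0,0,0,0],
)

```text
clock: 10.65
eef_pos: [518.2, 37.0, 229.1]
tool_rot: [3.141, 0.001, 2.967]
force: [1.5, -0.2, -1.4]
width: 29.9
gripper_force: 59.5
```

Request:
play_rows(
  deltas=[0,0,0,0,0,0,0,0,0,10,0,0,0,0,0,0,20,0,0,0,0,0,0,20,0,0,0,0],
)

```text
clock: 11.15
eef_pos: [517.3, 39.6, 207.1]
tool_rot: [-3.141, -0.002, 2.969]
force: [-0.8, -0.3, -0.2]
width: 30.8
gripper_force: 59.6
```

```bash
python3 - <<'E'
from h import *
s=read_state();print(s["eef_pos"],s["tool_rot"],s["width"],s["force"],s["qpos"])
t=get_image("top");q=get_image("side")
cv2.imwrite("pics/b1.png",np.hstack([cv2.resize(t[215:295,300:380],(400,400),interpolation=2),cv2.resize(q[190:270,250:330],(400,400),interpolation=2)])[:,:,::-1])
p=s["eef_pos"];rows([(518.5,38,190,2.966,0)],(*p,s["tool_rot"][2]))
E
```

```text
[517.25941519  39.60023573 207.09321051] [-3.14134641e+00 -2.17104644e-03  2.96869199e+00] 30.76077654142028 [-0.75856819 -0.29287699 -0.21676308] [ 0.32463948  0.57897856 -0.68239055  1.913437    0.48892345  0.82312742
  0.77739103]
[-1.5, -1.36, 17.09, 0.0, 0.0, 0.0, 0.0]
```

View pics/b1.png

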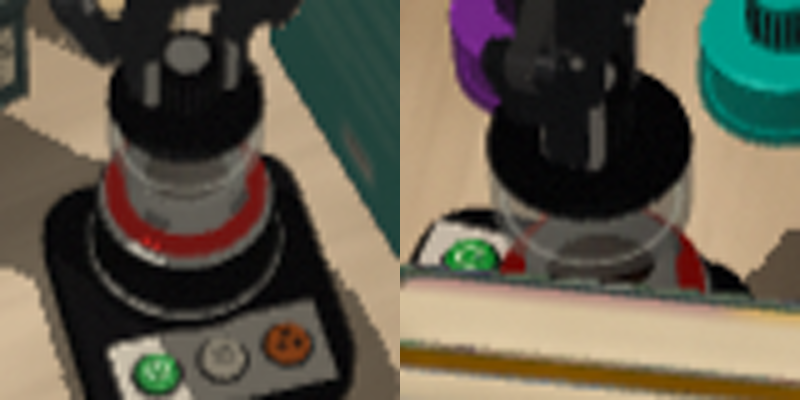

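The green, white and orange keys are all up. The lid (top col about 337, side col about 288.4) sits over the collar (ring top col 337.1, side col about 290.5). I compute the relative offset so the calibration bias cancels.

```bash
python3 - <<'E'
from h import *
a=np.array([517.3,39.6,145])
print("lid side,top",proj("side",a),proj("top",a), "top of lid",proj("top",a+[0,0,40]),proj("side",a+[0,0,40]))
for x in(515,518,521):
  for y in (36,40): print(x,y,"side ring",proj("side",[x,y,98]),"mouth",proj("side",[x,y,118]),"top ring",proj("top",[x,y,98]))
E
```

```text
lid side,top [288.5 229.4] [336.7 241.9] top of lid [336.8 232.5] [287.8 215.5]
515 36 side ring [287.8 246. ] mouth [287.5 239.7] top ring [338.2 252.6]
515 40 side ring [288.1 244.4] mouth [287.8 238. ] top ring [336.7 253.2]
518 36 side ring [289.3 246.1] mouth [289.  239.8] top ring [337.6 251.7]
518 40 side ring [289.6 244.5] mouth [289.3 238.2] top ring [336.2 252.3]
521 36 side ring [290.8 246.3] mouth [290.6 239.9] top ring [337.1 250.8]
521 40 side ring [291.1 244.7] mouth [290.8 238.3] top ring [335.7 251.3]
```

Request:
play_rows(
  deltas=[-1.5,-1,10,0,0,0,0,-1.5,-1,20,0,0,0,0,-1.5,-1,25,0,0,0,0,-1.5,-1,29,0,0,0,0,-1.5,-1,33,0,0,0,0,-1.5,-1,33,0,0,0,0,-1.5,-1,33,0,0,0,0],
)

```text
clock: 12.12
eef_pos: [519.7, 37.1, 175.2]
tool_rot: [3.141, 0.0, 2.966]
force: [0.3, 0.2, -1.0]
width: 30.2
gripper_force: 59.6
```

Request:
play_rows(
  deltas=[0,0,2,0,0,0,0,0,0,3,0,0,0,0,0,0,4,0,0,0,0,0,0,5,0,0,0,0,0,0,5,0,0,0,0],
)

```text
clock: 12.75
eef_pos: [520.1, 37.2, 170.8]
tool_rot: [3.141, 0.001, 2.966]
force: [-1.6, -1.1, 5.2]
width: 30.4
gripper_force: 60.1
```

Request:
play_rows(
  deltas=[0.5,-0.3,1,0,0,0,0,0.5,-0.3,2,0,0,0,0,0.5,-0.3,3,0,0,0,0,0.5,-0.3,3,0,0,0,0],
)

```text
clock: 13.25
eef_pos: [520.5, 37.4, 168.6]
tool_rot: [3.141, 0.004, 2.966]
force: [-0.4, 0.0, 9.0]
width: 30.1
gripper_force: 60.7
```

Request:
play_rows(
  deltas=[0,0,1,0,0,0,0,0,0,2,0,0,0,0,0,0,3,0,0,0,0,0,0,3,0,0,0,0],
)

```text
clock: 13.75
eef_pos: [519.3, 37.0, 163.7]
tool_rot: [3.141, 0.0, 2.966]
force: [2.1, 1.1, -3.2]
width: 30.0
gripper_force: 59.5
```

The force rose to at least 9 N, then dropped: clicked. Now onto the ring.

Request:
play_rows(
  deltas=[0,0,1,0,0,0,0,0,0,2,0,0,0,0,0,0,3,0,0,0,0,0,0,4,0,0,0,0,0,0,4,0,0,0,0,0,0,4,0,0,0,0],
)

```text
clock: 14.5
eef_pos: [519.1, 36.9, 160.1]
tool_rot: [3.142, 0.0, 2.966]
force: [1.9, 1.7, -2.9]
width: 30.3
gripper_force: 59.9
```

Request:
play_rows(
  deltas=[0,0,1,0,0,0,0,0,0,2,0,0,0,0,0,0,3,0,0,0,0,0,0,3,0,0,0,0,0,0,3,0,0,0,0],
)

```text
clock: 15.12
eef_pos: [519.1, 36.8, 157.5]
tool_rot: [-3.141, 0.001, 2.966]
force: [1.7, 0.5, 6.6]
width: 30.2
gripper_force: 60.3
```

Request:
play_rows(
  deltas=[0,0,1,0,0,0,0,0,0,2,0,0,0,0,0,0,2.5,0,0,0,0,0,0,2.5,0,0,0,0,0,0,2.5,0,0,0,0,0,0,2.5,0,0,0,0,0,0,2.5,0,0,0,0],
)

```text
clock: 16.0
eef_pos: [519.3, 36.9, 156.4]
tool_rot: [-3.141, 0.002, 2.966]
force: [-2.2, -1.1, 18.5]
width: 29.8
gripper_force: 62.0
```

```bash
python3 - <<'E'
from h import *
s=read_state();print(s["eef_pos"],s["tool_rot"],s["force"])
t=get_image("top");q=get_image("side")
cv2.imwrite("pics/f1.png",np.hstack([cv2.resize(t[215:295,300:380],(400,400),interpolation=2),cv2.resize(q[190:270,250:330],(400,400),interpolation=2)])[:,:,::-1])
E
```

```text
[519.28937388  36.90663683 156.372945  ] [-3.14063866e+00  1.80257299e-03  2.96581436e+00] [-2.18949963 -1.09069725 18.54517015]
```

View pics/f1.png

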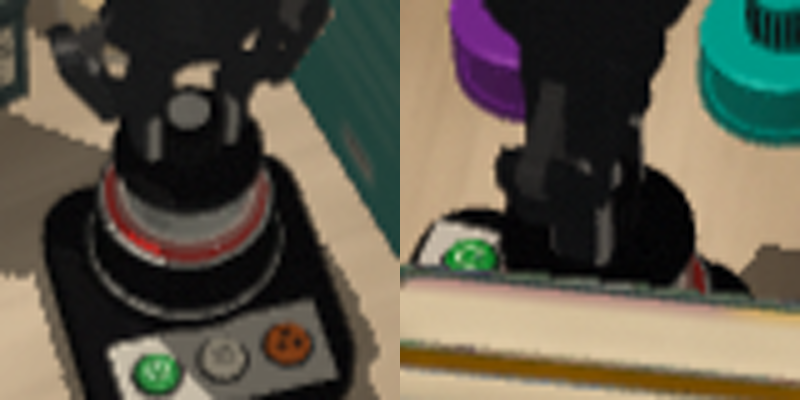

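The lid is seated level over the ring at about (188,215) in the top crop. TCP 156.4 puts the rim at about 93 mm, at the bottom, pressing with 18 N. Handing in.

```bash
python3 -c "
from cell import *
print(finish_job())"
```

```text
the job is handed in; nothing more can be done
None
```

I pressed the green key and then the white key fully down and let each come up. The lid is clicked home, the start ring is at the bottom, and the gripper is still pressing with about 18 N. The job was handed in at about 16 s on the robot's clock; no verdict came back.

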